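Hook the dropped thumb nut out from under the drying rack

ROBOT

A 6-joint arm with a two-finger parallel gripper is mounted at the origin on the work surface. World frame = base frame: x ahead of the robot, y to its left, z up, the work surface at z = 0. Lengths are in m, angles in rad, forces in N, time in s.
With the tool pointing down it reaches from about 0.375 to 0.9 m from the base axis. Payload 3.1 kg.
Tool frame: the origin (TCP) lies on the centre line of the jaws, within the pads' length; the fingertips stand 25 mm ahead of it and the grasp point (between the pads) lies 6 mm ahead of it; x points along the fingers, y is the direction in which the jaws open and shut, and the axes are right-handed (so a half turn about x gives the same grasp; the last joint's range is limited). The gripper opens to 87 mm and grips with 3 to 60 N. Pads are 19 mm wide; open, the fingers measure 117 mm over their backs; the gripper's body (75 mm by 190 mm) begins 51 mm behind the grasp point.
Start: joints at [1.103, 0.527, 1.433, -0, 1.181, -0.178], TCP at [0.178, 0.599, 0.248] pointing down, gripper open.
Joint ranges: [-3.08, 3.08], [-0.75, 2.2], [0.22, 2.44], [-1.43, 4.57], [0, 2.65], [-2.85, 2.85]. Speed limits (rad/s): [2.79, 2.79, 3.14, 3.14, 3.14, 3.14].

INTERFACE

Orientations are given as a unit quaternion [x, y, z, w].
In Python, from rig import robot gives the robot as it stands. The module is installed in compiled form; this text tells all that it offers.
- The arm moves only by the tool move_arm, never from a script. Its argument "commands" is a list of rows, each a list of 5 numbers: the gripper's target within -1 to 1 (shut at 1, half-way at 0, fully open at -1), then the shift along the tool's x, y, z in mm, then the turn about the tool's x in degrees. A call has 1 to 8 rows; each row is the pose to reach, as a shift and turn from the pose commanded when the call began, along the tool's axes at that moment; what a row does not reach only later rows make up. A row lasts 1/12 s, in which the tool goes at most 41.7 mm and 7.16 degrees, less where a joint would pass 70% of its speed; a pose out of reach is approached as far as the arm can. A call with a gripper value outside its range is refused whole. The fingers move at their own pace and stop on an object; "newtons" is the grip in N (left out, the last holds). Time passes only in rows, so rows that repeat a pose let the fingers close. It gives the time, the measured TCP pose, the force and the opening at its end, in the units of the state.
- robot.get_obs(): the state, without advancing time (a new reading comes with each control period).
- robot.camera(name): name is "side" or "top"; returns a dict with "image" (420x560x3 uint8, red, green, blue), "fx", "fy", "cx", "cy" (pixels), "xyz" and "rotation" of the camera in the world. Camera axes: x right, y down, z forward; pixel columns grow to the right and rows downward; lengths in m; the calibration is good to about 2 mm. A picture is of the moment at which its call begins. There is no depth.
- robot.hand_in(): hands the job in, once; it reports no verdict.
Trained networks look in a picture, given as the dict that the camera call returned (one of the last four; its "shot" number tells which), for a name from the list of things; names that differ only in an ending like _2 or _b are one class to them, and where a whole thing is asked for, a point or a joint stands for the part that bears it (a point fixed in the world has none). Each returns a list of dicts, best first, with "p" (0 to 1); they miss things now and then, are a little off and sometimes report something else, mostly with a low value. They report only what shows in the picture. A call takes as long as a camera call. They do not tell look-alikes from the thing itself.
- robot.regions_of(picture, name): "pixels" (420x560 bool, what is visible of it) and "bbox" ([left, top, right, bottom] in pixels, round what is visible of it).
The state is a dict: "time": time; "q": joint angles; "joint_velocities": joint speeds; "joint_torque": joint torques, N m; "position": TCP position; "tool_rot": TCP orientation; "ft_force": force on the tool from outside, world axes, zero at the start; "moment": the same for the moment, N m; "grip_width": finger opening in m.
Only numpy, scipy, OpenCV 4.12 (cv2) and the standard library are available. Lean on these libraries where they do the work, as an engineer would, in place of code of your own. Each camera call takes 0.05 s, during which the arm holds its last target.

TASK

A blue thumb nut from the filling fixture has dropped and slid under the wire drying rack, where the gripper cannot go. Pick up the orange-handled hook, drag the nut out until it is fully in front of the rack without touching it with the gripper while it is underneath, and lay the hook back down flat on the bench, clear of the tray. Then pick up the nut with the gripper and leave it in the shallow aluminium tray.

Things in the scene. Friction and masses are not known exactly. Their poses are not given: they have to be found in the camera images.
- hook: J-hook lying flat, 0.25 kg, balanced near its origin (mm): underside, mid handle width; x runs to the hook end. Orange handle x -60..45, y +-10, z 0..26: grip it across y at the origin. Steel bar 6 thick, z 1..13, runs along y=0 to x=150; there a cross bar (x 144..150) goes to y=59 and a lip (y 53..59) returns to x=125. Pocket: y 3..53, bottom face x=144, open towards the handle.
- nut: Blue thumb nut, the loose one (not those on the fixture), upright, 24 mm high, flange 30 mm across and 6 high, grip body above it 26 across, 30-60 g. Origin: centre of its underside. It slides; starts 45-75 mm behind the rack's front edge, 130 or more from the rack's ends. A black rubber foot and a white cap, 30 across and under 20 high, stand beside it, at least 60 to the side, centre to centre.
- rack: Fixed low steel wire rack, 440 mm wide (y), 220 deep (x). Grid centre line at height 62; frame wire 8 thick, so 58 clear below, 66 to the top; thin wires run front to back every 40. Legs only at the corners, front open. Two clear tubs, 40 high, stand on its back corners. Origin: on the bench under the middle of the front edge; x points to the back: x>0 is under the rack, x<0 in front of it.
- tray: Shallow empty aluminium tray fixed on the bench, 120 (x) by 150 (y) mm, 18 high, open on top, walls and floor 3 thick. Origin: centre of its underside, on the bench; z up.
Mind the look-alikes: they are no part of the job. There is more than one size of the tray; the one meant has the size given above.

How it is judged:
By the outcome, as a careful person would: the job done as asked, in the order asked, and still so for the second after the job is handed in, with the robot touching nothing.
It also fails if it takes over 70 s, if anything falls off the work surface, if the arm or the gripper's body presses on something with over 40 N, if the wrist force passes 120 N, or if a joint passes its speed limit or range.

## Working session

There is one attempt and no reset: what is moved stays moved. The work goes in short steps, Python scripts to look and compute and a tool call to move; the robot and the scene stay as the last step left them, time stands still between calls to the robot, and variables do not carry over. Pictures are saved under pics/ and viewed, and the job is handed in when it is done.

Besides the shell and the picture viewer there is one more tool, called after "Request:" by a JSON object that holds its "method" and its "body". move_arm: Moves the arm, as the interface text tells. Its arguments: {"type":"object","properties":{"commands":{"type":"array","items":{"type":"array","items":{"type":"number"}}},"newtons":{"type":"number"}},"required":["commands"]}

```bash
mkdir -p pics; cat > h.py <<'E'
import numpy as np, cv2
from rig import robot
def save(p,n): cv2.imwrite('pics/'+n+'.png', p['image'][:,:,::-1])
def ray(p,u,v):
    d=np.array([(u-p['cx'])/p['fx'],(v-p['cy'])/p['fy'],1.]); return np.array(p['xyz']),np.array(p['rotation'])@d
def onz(p,u,v,z=0.):
    o,d=ray(p,u,v); return o+d*(z-o[2])/d[2]
def proj(p,X):
    c=np.array(p['rotation']).T@(np.array(X)-np.array(p['xyz'])); return p['fx']*c[0]/c[2]+p['cx'],p['fy']*c[1]/c[2]+p['cy']
E
python3 - <<'E'
from h import *
o=robot.get_obs(); print(o)
for n in('top','side'):
    p=robot.camera(n); save(p,n+'0'); print(n,p['xyz'],np.round(p['rotation'],3).tolist(),p['fx'],p['cx'],p['cy'])
    for t in('hook','nut','rack','tray'):
        for r in robot.regions_of(p,t):
            b=r['bbox']; ys,xs=np.nonzero(r['pixels']); print(t,round(r['p'],2),b,len(xs),np.round(onz(p,xs.mean(),ys.mean()),3))
E
```

```text
{'time': 0.0, 'q': array([ 1.10349786e+00,  5.28463445e-01,  1.43389475e+00, -2.47014182e-05,
        1.18138976e+00, -1.78476390e-01]), 'joint_velocities': array([ 0.00055594, -0.00184644,  0.00077615,  0.00090827, -0.00012642,
       -0.00090884]), 'joint_torque': array([ 7.99815771e-04, -4.40042567e+01, -1.76592135e+01,  6.32665493e-02,
        5.81449619e-02, -1.65108199e-04]), 'position': array([0.17766913, 0.5985103 , 0.24657565]), 'tool_rot': array([ 0.10103092,  0.69998059, -0.10248132,  0.69951233]), 'ft_force': array([ 0.07415746, -0.52514151,  0.21094079]), 'moment': array([ 0.01456606, -0.00209482,  0.03517631]), 'grip_width': 0.08694192721161605}
top [ 0.38445507 -0.00318382  1.09360306] [-0.698, 0.714, -0.027, 0.042] 446.19566387243196 282.9004244636145 207.25766831198777Traceback (most recent call last):
  File "<stdin>", line 7, in <module>
  File "h.py", line 7, in onz
    o,d=ray(p,u,v); return o+d*(z-o[2])/d[2]
        ~~~^^^^^^^
  File "h.py", line 5, in ray
    d=np.array([(u-p['cx'])/p['fx'],(v-p['cy'])/p['fy'],1.]); return np.array(p['xyz']),np.array(p['rotation'])@d
                                                                                        ~~~~~~~~~~~~~~~~~~~~~~~^~
ValueError: matmul: Input operand 1 has a mismatch in its core dimension 0, with gufunc signature (n?,k),(k,m?)->(n?,m?) (size 3 is different from 4)
```

```bash
sed -i "s/np.array(p\['rotation'\])/R(p)/g" h.py; cat >> h.py <<'E'
from scipy.spatial.transform import Rotation
def R(p): return Rotation.from_quat(p['rotation']).as_matrix()
E
python3 - <<'E'
from h import *
for n in('top','side'):
    p=robot.camera(n); save(p,n+'0'); print(n,p['xyz'],np.round(R(p),3).tolist(),p['fx'],p['cx'],p['cy'])
    for t in('hook','nut','rack','tray'):
        for r in robot.regions_of(p,t):
            b=r['bbox']; ys,xs=np.nonzero(r['pixels']); print(t,round(r['p'],2),b,len(xs),np.round(onz(p,xs.mean(),ys.mean()),3))
E
```

```text
top [ 0.38445507 -0.00318382  1.09360306] [[-0.022, -0.995, 0.098], [-1.0, 0.024, 0.02], [-0.022, -0.098, -0.995]] 446.19566387243196 282.9004244636145 207.25766831198777
hook 0.72 [125.3, 185.4, 163.8, 272.1] 589 [0.425 0.336 0.   ]
nut 0.6 [313.8, 117.5, 324.3, 126.9] 115 [ 0.704 -0.072  0.   ]
rack 0.73 [188.0, 44.9, 387.3, 161.6] 4331 [0.792 0.001 0.   ]
tray 0.87 [364.2, 202.8, 432.7, 253.9] 3127 [ 0.433 -0.263  0.   ]
tray 0.77 [364.9, 274.4, 416.2, 322.5] 1676 [ 0.263 -0.231  0.   ]
side [ 0.261946   -0.49783217  0.64258933] [[0.901, -0.312, 0.302], [-0.433, -0.678, 0.594], [0.019, -0.666, -0.746]] 443.86524767711376 277.4252275040124 213.27873460505754
hook 0.63 [141.5, 100.6, 227.0, 152.4] 1018 [0.431 0.345 0.   ]
nut 0.66 [372.2, 202.5, 390.8, 218.8] 208 [ 0.71  -0.067  0.   ]
rack 0.7 [274.9, 81.9, 511.8, 288.4] 7302 [0.818 0.003 0.   ]
tray 0.97 [147.8, 335.1, 234.5, 420.0] 4316 [ 0.265 -0.229  0.   ]
tray 0.78 [247.1, 298.9, 368.5, 417.2] 8415 [ 0.433 -0.267  0.   ]
tray 0.71 [149.5, 159.5, 258.6, 266.7] 8512 [0.386 0.08  0.   ]
```

View pics/top0.png

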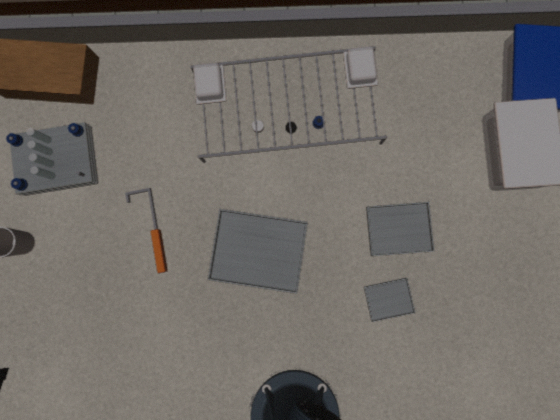

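View pics/side0.png

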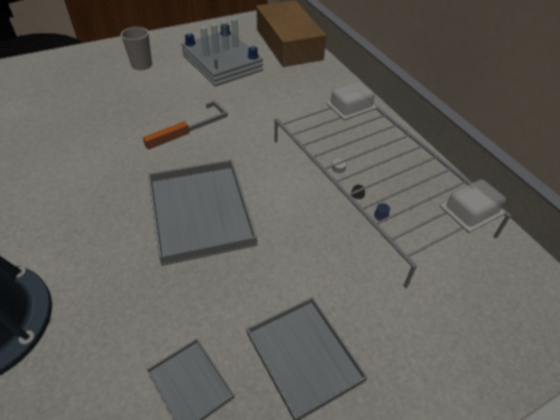

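```bash
python3 - <<'E'
from h import *
p=robot.camera('top'); s=robot.camera('side')
for q,n in((p,'top'),(s,'side')):
    im=cv2.cvtColor(q['image'],cv2.COLOR_RGB2HSV)
    m=cv2.inRange(im,(3,150,80),(18,255,255))
    k,l,st,c=cv2.connectedComponentsWithStats(m)
    i=1+st[1:,4].argmax() if k>1 else 0
    for j in range(1,k):
        if st[j,4]>100:
            pts=np.argwhere(l==j)[:,::-1].astype(np.float32)
            box=cv2.boxPoints(cv2.minAreaRect(pts))
            print(n,'orange',st[j],np.round([onz(q,*b,.02)[:2] for b in box],4).tolist())
    m=cv2.inRange(im,(100,120,20),(130,255,255))
    k,l,st,c=cv2.connectedComponentsWithStats(m)
    for j in range(1,k):
        if 20<st[j,4]<600: print(n,'blue',st[j],np.round(c[j],1),np.round(onz(q,*c[j],.012),4))
    for r in robot.regions_of(q,'tray'):
        pts=np.argwhere(r['pixels'])[:,::-1].astype(np.float32)
        box=cv2.boxPoints(cv2.minAreaRect(pts)); W=np.array([onz(q,*b,.018)[:2] for b in box]); print(n,'tray',np.round(W,3).tolist(),np.round(W.mean(0),3),np.linalg.norm(W[1]-W[0]),np.linalg.norm(W[2]-W[1]))
big=lambda q,x0,x1,y0,y1,f:cv2.resize(q['image'][y0:y1,x0:x1,::-1],None,fx=f,fy=f,interpolation=cv2.INTER_CUBIC)
cv2.imwrite('pics/c1.png',big(p,110,190,180,280,6)); cv2.imwrite('pics/c2.png',big(p,185,395,40,170,3.8)); cv2.imwrite('pics/c3.png',big(s,270,430,110,290,3.3))
E
```

```text
top orange [151 229  14  44 330] [[0.4425, 0.3405], [0.4451, 0.3219], [0.3435, 0.3043], [0.3409, 0.3227]]
top blue [314 117   8   9  46] [317.5 121.3] [ 0.7032 -0.0719  0.012 ]
top blue [ 69 124  14  12  70] [ 74.5 129.1] [0.7004 0.5363 0.012 ]
top blue [  7 134  15  12  85] [ 14.2 139.6] [0.6776 0.6884 0.012 ]
top blue [ 12 179  11  10  63] [ 17.3 183.2] [0.567  0.6764 0.012 ]
top tray [[0.49, -0.179], [0.497, -0.339], [0.374, -0.341], [0.367, -0.182]] [ 0.432 -0.26 ] 0.1608873528177514 0.122832590548503
top tray [[0.3, -0.165], [0.322, -0.271], [0.234, -0.287], [0.212, -0.181]] [ 0.267 -0.226] 0.10833096303194982 0.08983674490782378
side orange [144 122  43  20 247] [[0.3423, 0.3247], [0.4439, 0.3423], [0.442, 0.3221], [0.3416, 0.3055]]
side blue [186  35   8  10  60] [189.4  40.2] [0.5771 0.7181 0.012 ]
side blue [249  48   8  10  55] [252.2  53.2] [0.7138 0.5766 0.012 ]
side blue [378 205  11   7  23] [382.6 209.2] [ 0.7064 -0.071   0.012 ]
side tray [[0.31, 0.209], [0.513, 0.185], [0.45, -0.055], [0.283, -0.025]] [0.389 0.079] 0.20455269489953606 0.24779474999499232
side tray [[0.21, -0.19], [0.298, -0.174], [0.315, -0.286], [0.234, -0.295]] [ 0.264 -0.236] 0.0889204790675463 0.11325660054810108
side tray [[0.364, -0.194], [0.502, -0.178], [0.494, -0.342], [0.374, -0.346]] [ 0.433 -0.265] 0.1385160597422985 0.16486317492863697
```

View pics/c1.png

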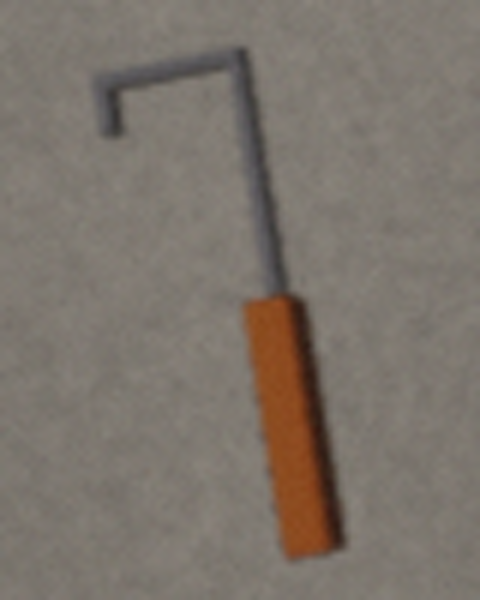

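View pics/c2.png

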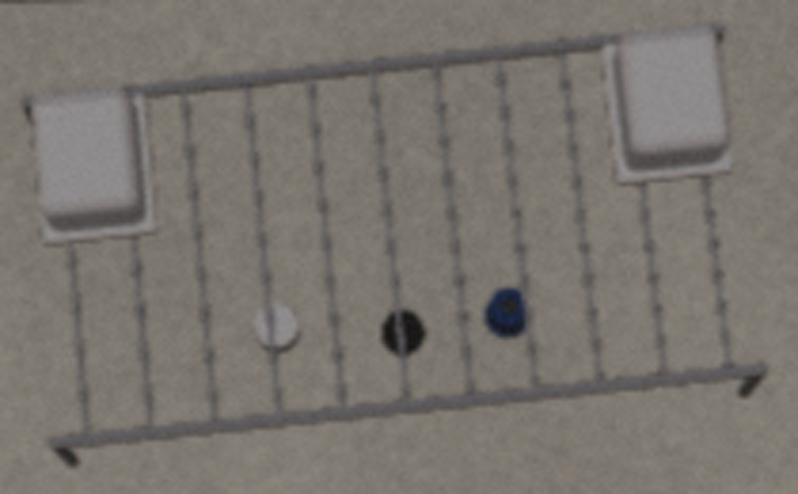

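View pics/c3.png

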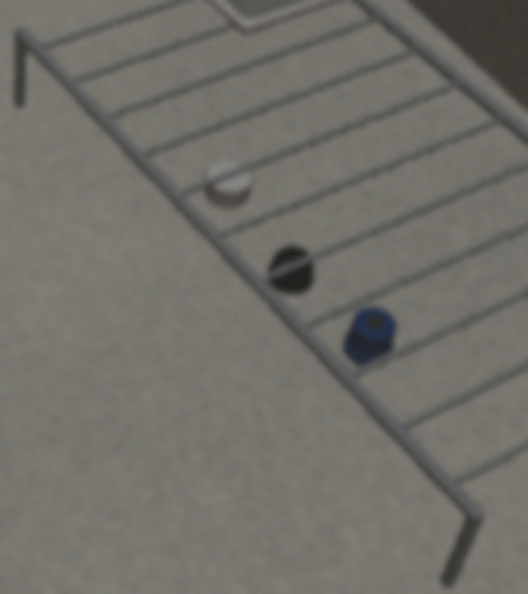

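```bash
python3 - <<'E'
from h import *
p=robot.camera('top'); s=robot.camera('side')
A=onz(p,200.8,156.1,.062);B=onz(p,385.5,137.6,.062)
C=onz(s,270+20/3.3,110+35/3.3,.062);D=onz(s,270+473/3.3,110+515/3.3,.062)
for a,b in((A,B),(C,D)):
    e=(a-b)/np.linalg.norm(a-b); n=np.array([e[1],-e[0],0]); print(a,b,np.linalg.norm(a-b),'yaw',np.degrees(np.arctan2(n[1],n[0])),'nut x',n@(np.array([.705,-.0715,.062])-b), 'mid',(a+b)/2)
# nut by regions + triangulated at heights
for q in(p,s):
    for nm in('nut',):
        for r in robot.regions_of(q,nm):
            ys,xs=np.nonzero(r['pixels']); print(r['p'],xs.mean(),ys.mean(),[np.round(onz(q,xs.mean(),ys.mean(),z)[:2],4) for z in(.008,.012,.016)])
# black foot, white cap
print('foot',onz(p,185+403/3.8,40+332/3.8,.01),'cap',onz(p,185+277/3.8,40+327/3.8,.01))
yaw=np.radians(9.8);o=np.array([.400,.3243]);Rm=np.array([[np.cos(yaw),-np.sin(yaw)],[np.sin(yaw),np.cos(yaw)]])
for q,n in((p,'pt'),(s,'ps')):
    im=q['image'][:,:,::-1].copy(); im=cv2.resize(im,None,fx=4,fy=4,interpolation=cv2.INTER_CUBIC)
    H=lambda x,y,z:tuple(int(round(4*(v+.5)-.5)) for v in proj(q,[*(o+Rm@np.array([x,y])/1000),z/1000]))
    for path,z in(([(-60,-10),(45,-10),(45,10),(-60,10),(-60,-10)],26),([(45,0),(147,0),(147,56),(125,56)],13)):
        for u,v in zip(path,path[1:]): cv2.line(im,H(*u,z),H(*v,z),(0,255,0),1)
    c=H(50,20,10); x,y=max(c[0]-250,0),max(c[1]-250,0); cv2.imwrite(f'pics/{n}.png',im[y:y+500,x:x+500])
a=cv2.imread('pics/pt.png');b=cv2.imread('pics/ps.png')
E
```

```text
[0.61216384 0.20850904 0.062     ] [ 0.64483881 -0.2270276   0.062     ] 0.43676059312265075 yaw 4.290424708051544 nut x 0.07162793967747227 mid [ 0.62850133 -0.00925928  0.062     ]
[0.61035363 0.20734397 0.062     ] [ 0.64512676 -0.22791369  0.062     ] 0.4366444863376962 yaw 4.56770970388723 nut x 0.07213942094066665 mid [ 0.6277402  -0.01028486  0.062     ]
0.42 317.22641509433964 122.16037735849056 [array([ 0.7022, -0.0715]), array([ 0.7011, -0.0713]), array([ 0.6999, -0.071 ])]
0.72 381.76363636363635 211.61818181818182 [array([ 0.7041, -0.0728]), array([ 0.7013, -0.0755]), array([ 0.6985, -0.0782])]
foot [ 0.69024294 -0.00612624  0.01      ] cap [0.69588614 0.07626117 0.01      ]
```

View pics/pt.png

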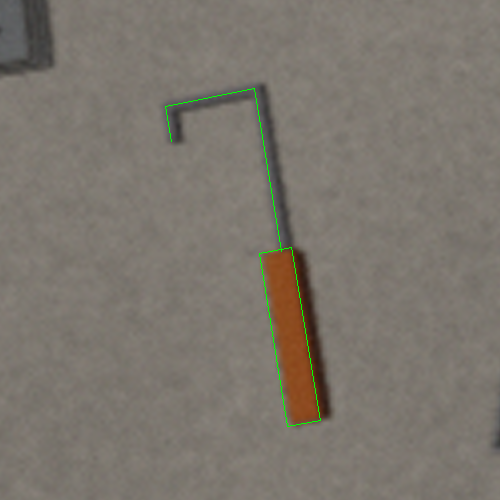

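View pics/ps.png

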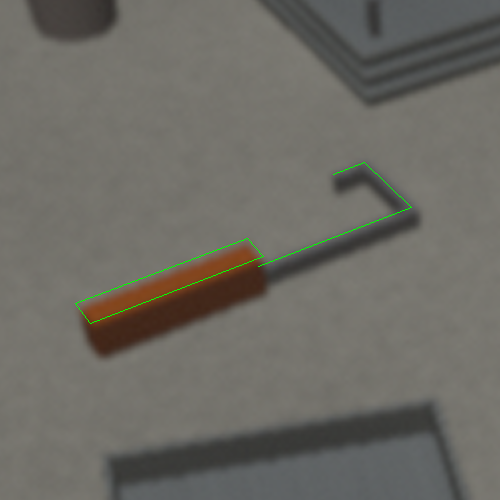

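```bash
cat >> h.py <<'E'
def overlay(q,o,yawdeg,dz=0,f=5):
    yaw=np.radians(yawdeg);o=np.array(o);Rm=np.array([[np.cos(yaw),-np.sin(yaw)],[np.sin(yaw),np.cos(yaw)]])
    im=cv2.resize(q['image'][:,:,::-1],None,fx=f,fy=f,interpolation=cv2.INTER_CUBIC)
    H=lambda x,y,z:tuple(int(round(f*(v+.5)-.5)) for v in proj(q,[*(o+Rm@np.array([x,y])/1000),(z+dz)/1000]))
    for path,z in(([(-60,-10),(45,-10),(45,10),(-60,10),(-60,-10)],26),([(45,0),(147,0),(147,56),(125,56)],13)):
        for u,v in zip(path,path[1:]): cv2.line(im,H(*u,z),H(*v,z),(0,255,0),1)
    c=H(50,20,10); x,y=max(c[0]-200,0),max(c[1]-250,0); return im[y:y+500,x:x+400]
E
python3 - <<'E'
from h import *
p=robot.camera('top'); s=robot.camera('side')
cv2.imwrite('pics/ov2.png',np.hstack([overlay(p,(.3995,.3207),9.3),overlay(s,(.3995,.3207),9.3)]))
t=robot.get_obs()
M=Rotation.from_quat(t['tool_rot']).as_matrix(); print(M.round(3))
E
```

```text
[[ 0.     0.285  0.959]
 [ 0.     0.959 -0.285]
 [-1.     0.    -0.   ]]
```

View pics/ov2.png

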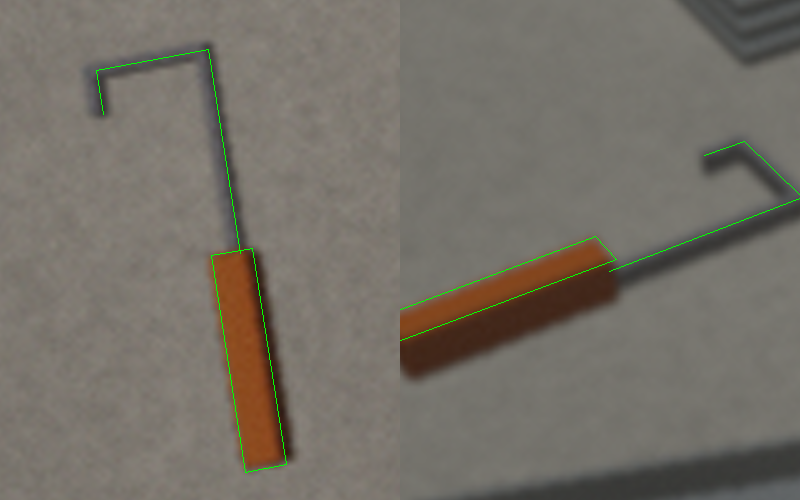

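```bash
cat >> h.py <<'E'
def plan(pos,yaw):
    t=robot.get_obs(); M=Rotation.from_quat(t['tool_rot']).as_matrix()
    d=M.T@(np.array(pos)-t['position'])*1000
    cur=np.degrees(np.arctan2(M[1,2],M[0,2])); turn=-((yaw-cur+180)%360-180)
    print('t',round(t['time'],2),'pos',t['position'].round(4),'yaw',cur.round(2),'tilt',M[:2,0].round(4),'F',t['ft_force'].round(1),'w',round(t['grip_width'],4),'| shift',d.round(1),'turn',turn.round(2),'rows',np.abs(d).max()/41.7)
E
python3 -c "
from h import *
plan((.4,.321,.09),9.6)"
```

```text
t 1.1 pos [0.178  0.5991 0.2476] yaw -16.55 tilt [0.     0.0001] F [ 0.2  0.8 -0.2] w 0.0871 | shift [ 157.6 -203.4  292. ] turn -26.15 rows 7.00325797576086
```

Request:
{"method": "move_arm", "body": {"commands": [[-1,60,-80,110,-10],[-1,60,-80,110,-20],[-1,60,-150,200,-26],[-1,60,-150,200,-26],[-1,60,-150,200,-26],[-1,60,-203,292,-26],[-1,60,-203,292,-26],[-1,60,-203,292,-26]]}}

```text
time: 1.77
position: [0.3786, 0.3456, 0.1894]
tool_rot: [-0.058, 0.705, 0.058, 0.705]
ft_force: [-0.6, 0.8, 0.5]
grip_width: 0.0873
```

```bash
python3 -c "
from h import *
plan((.4,.321,.028),9.6)"
```

```text
t 1.77 pos [0.3786 0.3456 0.1894] yaw 9.47 tilt [0.0004 0.0003] F [-0.6  0.8  0.5] w 0.0873 | shift [161.4 -27.8  16.9] turn -0.13 rows 3.869566194628262
```

Request:
{"method": "move_arm", "body": {"commands": [[-1,40,-28,17,0],[-1,80,-28,17,0],[-1,110,-28,17,0],[-1,110,-28,17,0],[-1,110,-28,17,0]]}}

```text
time: 2.18
position: [0.3978, 0.3215, 0.0777]
tool_rot: [-0.059, 0.707, 0.057, 0.703]
ft_force: [0.1, 1.3, 1.1]
grip_width: 0.0867
```

```bash
python3 -c "
from h import *
plan((.4,.321,.028),9.6)
p=robot.camera('side');save(p,'s1')"
```

```text
t 2.18 pos [0.3978 0.3215 0.0777] yaw 9.41 tilt [-0.0052 -0.0025] F [0.1 1.3 1.1] w 0.0867 | shift [49.7 -0.7  2.4] turn -0.19 rows 1.1908597587171694
```

View pics/s1.png

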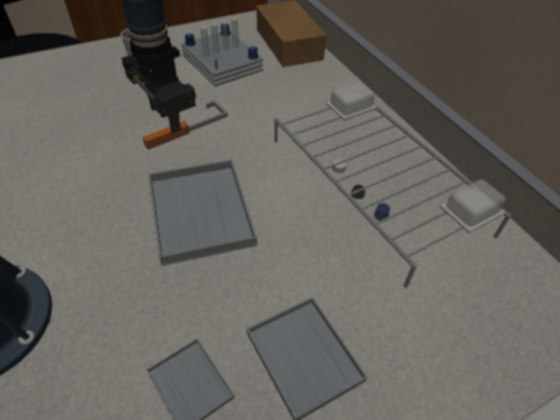

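The gripper (170,100) stands over the orange handle (165,133), jaws across it. I'll go down and grip.

Request:
{"method": "move_arm", "body": {"commands": [[-1,30,0,0,0],[-1,49,0,1,0],[-1,49,0,1,0],[1,49,0,1,0],[1,49,0,1,0],[1,49,0,1,0],[1,49,0,1,0],[1,49,0,1,0]], "newtons": 40}}

```text
time: 2.9
position: [0.4005, 0.3229, 0.0315]
tool_rot: [-0.058, 0.704, 0.059, 0.705]
ft_force: [0.0, 0.0, 0.0]
grip_width: 0.0614
```

```bash
python3 -c "
from h import *
plan((.4,.321,.030),9.6)
p=robot.camera('top');cv2.imwrite('pics/g1.png',overlay(p,(.3995,.3207),9.6));plan((.4,.321,.030),9.6)"
```

```text
t 2.9 pos [0.4005 0.3229 0.0315] yaw 9.46 tilt [0.002 0.001] F [0. 0. 0.] w 0.0614 | shift [ 1.5 -1.8 -0.8] turn -0.14 rows 0.04246990800841222
t 2.95 pos [0.4004 0.3227 0.0312] yaw 9.46 tilt [0.0015 0.0008] F [-0.   0.6 -0.4] w 0.0573 | shift [ 1.2 -1.7 -0.6] turn -0.14 rows 0.03968305399413641
```

View pics/g1.png

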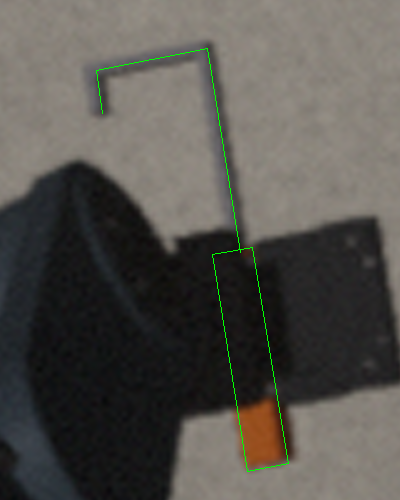

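Request:
{"method": "move_arm", "body": {"commands": [[1,2,-1.5,-0.5,0],[1,2,-1.5,-0.5,0],[1,2,-1.5,-0.5,0],[1,2,-1.5,-0.5,0],[1,2,-1.5,-0.5,0],[1,2,-1.5,-0.5,0],[1,2,-1.5,-0.5,0],[1,2,-1.5,-0.5,0]], "newtons": 40}}

```text
time: 3.62
position: [0.3997, 0.3209, 0.0282]
tool_rot: [-0.058, 0.705, 0.058, 0.705]
ft_force: [-0.2, 0.4, -0.4]
grip_width: 0.0198
```

Request:
{"method": "move_arm", "body": {"commands": [[1,0,0,0,0],[1,0,0,0,0],[1,0,0,0,0]]}}

```text
time: 3.87
position: [0.3997, 0.3209, 0.0282]
tool_rot: [-0.058, 0.705, 0.058, 0.705]
ft_force: [0.2, -0.3, -2.1]
grip_width: 0.0199
```

```bash
cat >> h.py <<'E'
def W(hx,hy,nut=(.7035,-.0725),yaw=4.4):
    a=np.radians(yaw); return np.array(nut)-np.array([np.cos(a)*hx-np.sin(a)*hy,np.sin(a)*hx+np.cos(a)*hy])/1000
E
python3 -c "
from h import *
print(W(245,82),W(102,82),W(102,28))
plan((*W(245,82),.12),4.4-.1)"
```

```text
[ 0.46551304 -0.17305449] [ 0.60809158 -0.16208367] [ 0.60394875 -0.10824282]
t 3.87 pos [0.3997 0.3209 0.0282] yaw 9.45 tilt [-0.0001 -0.0001] F [ 0.2 -0.3 -2.1] w 0.0199 | shift [ -91.8 -498.   -16.2] turn 5.15 rows 11.943438165244533
```

Request:
{"method": "move_arm", "body": {"commands": [[1,-30,0,0,0],[1,-65,0,0,0],[1,-92,0,0,0],[1,-92,0,0,0],[1,-92,-30,-2,1],[1,-92,-65,-4,2],[1,-92,-100,-6,3],[1,-92,-140,-7,4]]}}

```text
time: 4.53
position: [0.4146, 0.1809, 0.1196]
tool_rot: [-0.034, 0.707, 0.034, 0.706]
ft_force: [1.9, -0.4, -2.4]
grip_width: 0.0194
```

```bash
python3 -c "
from h import *
plan((*W(245,82),.12),4.3)
p=robot.camera('top');save(p,'t2')
p=robot.camera('side');save(p,'s2')"
```

```text
t 4.53 pos [0.4146 0.1809 0.1196] yaw 5.54 tilt [-0.0017 -0.0001] F [ 1.9 -0.4 -2.4] w 0.0194 | shift [  -0.4 -357.2   16.5] turn 1.24 rows 8.565759167458378
```

View pics/s2.png

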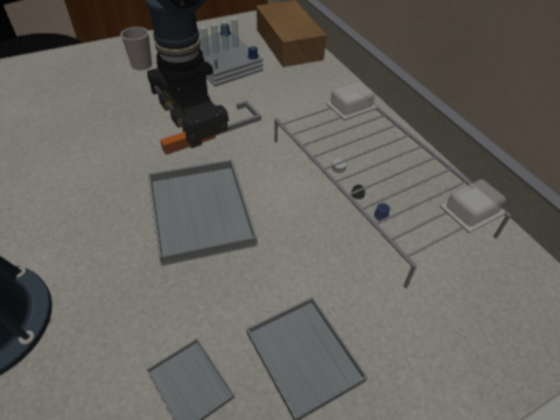

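Hook is held level in the air (bar end near (260,118)). I'll carry it on.

Request:
{"method": "move_arm", "body": {"commands": [[1,0,-40,2,1],[1,0,-80,4,1.2],[1,0,-120,6,1.2],[1,0,-160,8,1.2],[1,0,-200,10,1.2],[1,0,-240,12,1.2],[1,0,-280,14,1.2],[1,0,-315,15,1.2]]}}

```text
time: 5.3
position: [0.4609, -0.1324, 0.1196]
tool_rot: [-0.026, 0.707, 0.026, 0.707]
ft_force: [1.2, 0.3, -2.6]
grip_width: 0.0196
```

Request:
{"method": "move_arm", "body": {"commands": [[1,0,-30,2,0],[1,0,-40,2,0],[1,0,-40,2,0],[1,0,-40,2,0]]}}

```text
time: 5.63
position: [0.4647, -0.1691, 0.1195]
tool_rot: [-0.025, 0.707, 0.027, 0.706]
ft_force: [-0.7, 0.1, -1.9]
grip_width: 0.0195
```

```bash
python3 -c "
from h import *
plan((*W(245,82),.031),4.3)
t=robot.get_obs()['position']
p=robot.camera('top');s=robot.camera('side')
cv2.imwrite('pics/ov3.png',np.hstack([overlay(p,t[:2],4.3,t[2]*1000-28),overlay(s,t[:2],4.3,t[2]*1000-28)]))"
```

```text
t 5.63 pos [ 0.4647 -0.1691  0.1195] yaw 4.2 tilt [-0.0024  0.0021] F [-0.7  0.1 -1.9] w 0.0195 | shift [88.5 -4.2  0.7] turn -0.1 rows 2.122813865306229
```

View pics/ov3.png

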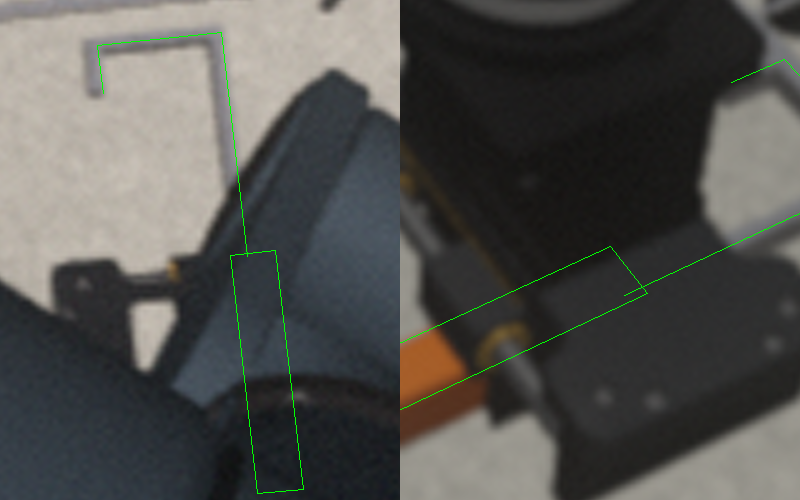

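```bash
python3 -c "
from h import *
print(W(245,28),W(122,28),W(114,28))
plan((*W(245,28),.059),4.3)
plan((*W(122,28),.059),4.3)"
```

```text
[ 0.46137021 -0.11921364] [ 0.5840077 -0.1097772] [ 0.59198412 -0.10916345]
t 5.73 pos [ 0.4644 -0.1678  0.1197] yaw 4.33 tilt [-0.0028  0.0023] F [-0.1  0.7 -2.9] w 0.02 | shift [60.8 48.6  0.8] turn 0.03 rows 1.4585123010407905
t 5.73 pos [ 0.4644 -0.1678  0.1197] yaw 4.33 tilt [-0.0028  0.0023] F [-0.1  0.7 -2.9] w 0.02 | shift [ 60.5  48.7 123.8] turn 0.03 rows 2.96923906670486
```

Request:
{"method": "move_arm", "body": {"commands": [[1,0,30,0,0],[1,0,49,0,0],[1,30,49,0,0],[1,61,49,0,0],[1,61,49,0,0],[1,61,49,0,0],[1,61,49,0,0]]}}

```text
time: 6.32
position: [0.4621, -0.1205, 0.0601]
tool_rot: [-0.027, 0.707, 0.027, 0.707]
ft_force: [-0.7, -0.1, -1.9]
grip_width: 0.02
```

```bash
python3 -c "
from h import *
plan((*W(122,28),.059),4.3)
t=robot.get_obs()['position']
p=robot.camera('top');save(p,'t4');s=robot.camera('side');save(s,'s4')"
```

```text
t 6.32 pos [ 0.4621 -0.1205  0.0601] yaw 4.33 tilt [0.0001 0.0001] F [-0.7 -0.1 -1.9] w 0.02 | shift [  1.1   1.5 122.4] turn 0.03 rows 2.934668700441967
```

View pics/t4.png

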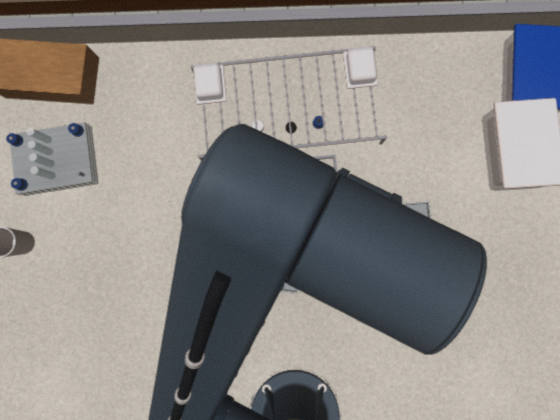

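View pics/s4.png

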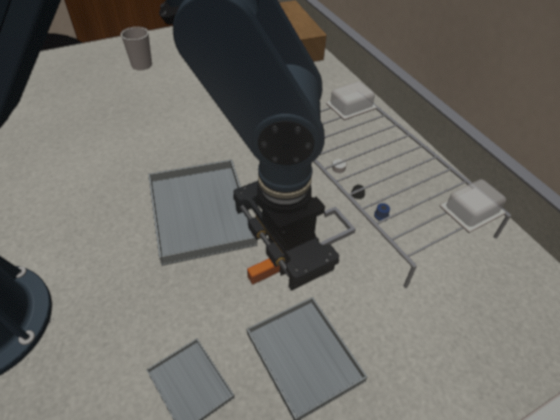

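Request:
{"method": "move_arm", "body": {"commands": [[1,0,1,30,0],[1,0,1,60,0],[1,0,1,90,0],[1,0,1,110,0],[1,0,1,122,0],[1,0,1,122,0],[1,0,1,122,0],[1,0,1,122,0]]}}

```text
time: 7.08
position: [0.5825, -0.1112, 0.0601]
tool_rot: [-0.026, 0.707, 0.026, 0.706]
ft_force: [-0.5, -0.3, -1.8]
grip_width: 0.0196
```

```bash
python3 -c "
from h import *
plan((*W(114,28),.030),4.3)
p=robot.camera('top');s=robot.camera('side')
for q,n,x,y in((p,'t5',260,80),(s,'s5',310,150)): cv2.imwrite('pics/'+n+'.png',cv2.resize(q['image'][y:y+100,x:x+130,::-1],None,fx=6,fy=6,interpolation=cv2.INTER_CUBIC))"
```

```text
t 7.08 pos [ 0.5825 -0.1112  0.0601] yaw 4.23 tilt [-0.0004  0.0001] F [-0.5 -0.3 -1.8] w 0.0196 | shift [30.1  1.4  9.6] turn -0.07 rows 0.7214023133033646
```

View pics/t5.png

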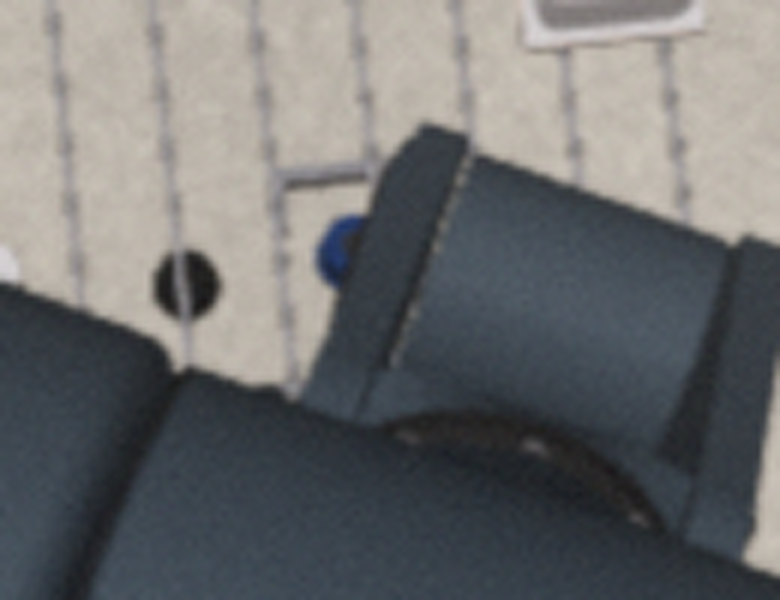

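View pics/s5.png

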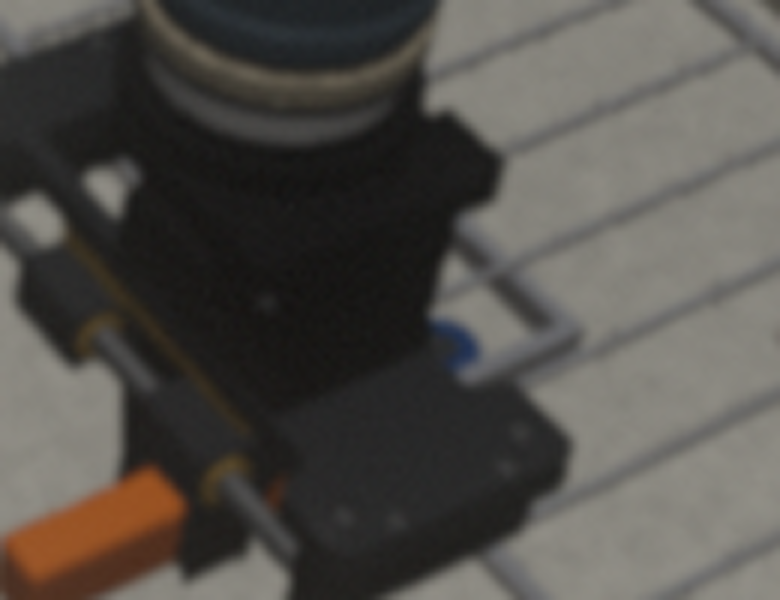

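Request:
{"method": "move_arm", "body": {"commands": [[1,8,1,3,0],[1,18,1,5,0],[1,28,1,6,0],[1,29,1,6,0],[1,29,1,6,0],[1,29,1,6,0]]}}

```text
time: 7.68
position: [0.589, -0.1097, 0.0296]
tool_rot: [-0.026, 0.707, 0.026, 0.706]
ft_force: [-0.8, -0.8, -2.4]
grip_width: 0.0198
```

```bash
python3 -c "
from h import *
plan((*W(129+70+80,28),.030),4.3)
p=robot.camera('top');s=robot.camera('side')
for q,n,x,y in((p,'t6',260,80),(s,'s6',310,150)): cv2.imwrite('pics/'+n+'.png',cv2.resize(q['image'][y:y+100,x:x+130,::-1],None,fx=6,fy=6,interpolation=cv2.INTER_CUBIC))"
```

```text
t 7.68 pos [ 0.589  -0.1097  0.0296] yaw 4.25 tilt [-0.0016  0.0006] F [-0.8 -0.8 -2.4] w 0.0198 | shift [-2.00e-01 -1.00e-01 -1.62e+02] turn -0.05 rows 3.883733873496359
```

View pics/t6.png

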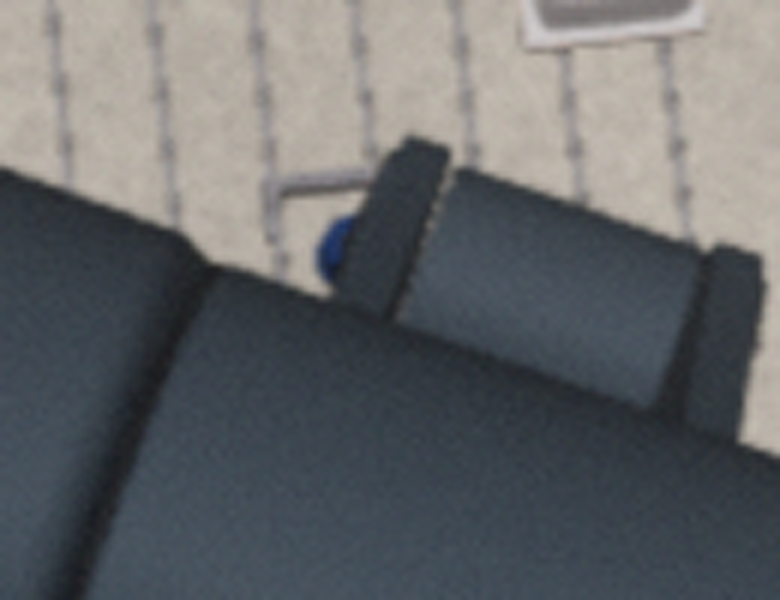

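View pics/s6.png

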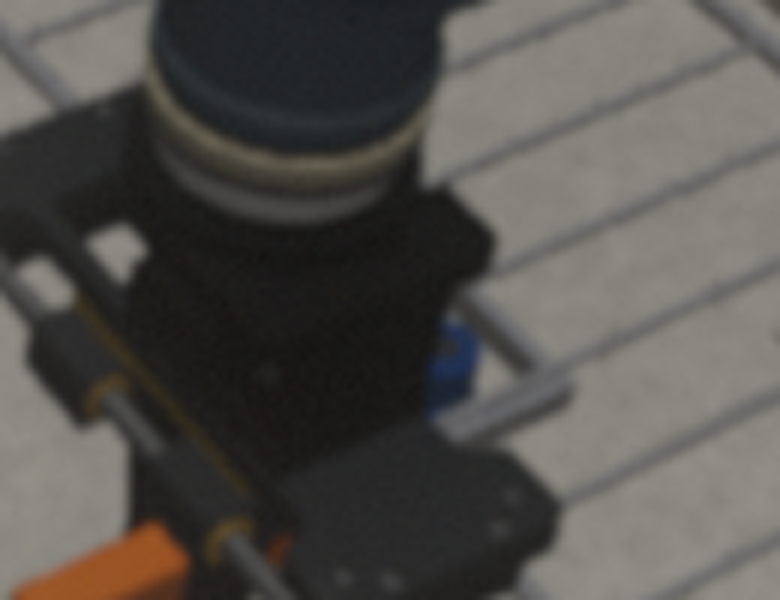

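Request:
{"method": "move_arm", "body": {"commands": [[1,0,0,-7,0],[1,0,0,-17,0],[1,0,0,-29,0],[1,0,0,-42,0],[1,0,0,-55,0],[1,0,0,-68,0],[1,0,0,-80,0],[1,0,0,-88,0]]}}

```text
time: 8.45
position: [0.5, -0.1162, 0.0307]
tool_rot: [-0.026, 0.707, 0.026, 0.706]
ft_force: [0.3, 0.6, -2.0]
grip_width: 0.0197
```

```bash
python3 -c "
from h import *
plan((*W(129+70+80,28),.030),4.3)
s=robot.camera('side')
for q,n,x,y in((s,'s7',280,150),): cv2.imwrite('pics/'+n+'.png',cv2.resize(q['image'][y:y+100,x:x+130,::-1],None,fx=6,fy=6,interpolation=cv2.INTER_CUBIC))"
```

```text
t 8.45 pos [ 0.5    -0.1162  0.0307] yaw 4.24 tilt [-0.0011  0.0004] F [ 0.3  0.6 -2. ] w 0.0197 | shift [  0.8  -0.3 -72.8] turn -0.06 rows 1.7448425607436786
```

View pics/s7.png

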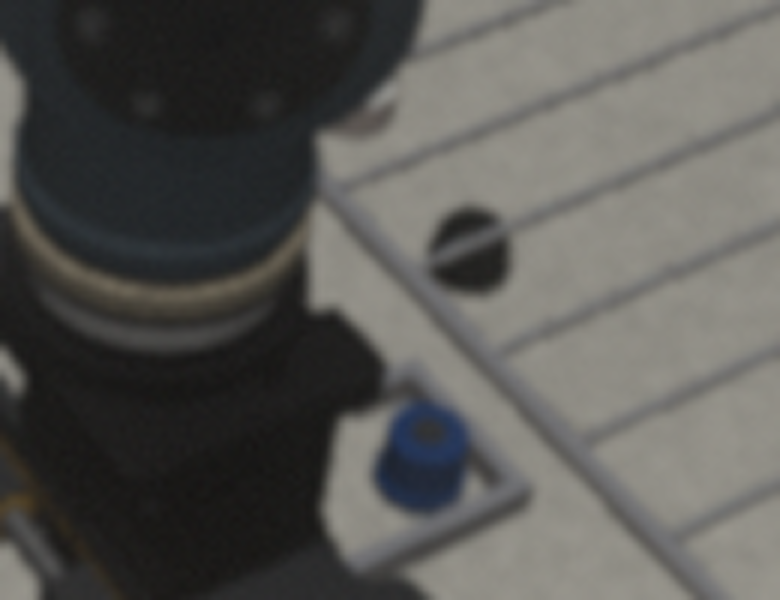

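Nut is upright in the pocket, drawn with the cross bar. Pulling further.

Request:
{"method": "move_arm", "body": {"commands": [[1,0,0,-8,0],[1,0,0,-19,0],[1,0,0,-31,0],[1,0,0,-44,0],[1,0,0,-56,0],[1,0,0,-65,0],[1,0,0,-70,0],[1,0,0,-70,0]]}}

```text
time: 9.17
position: [0.431, -0.1215, 0.0303]
tool_rot: [-0.026, 0.707, 0.026, 0.706]
ft_force: [-0.4, -0.0, -2.3]
grip_width: 0.0198
```

Request:
{"method": "move_arm", "body": {"commands": [[1,0,0,4,0],[1,0,0,8,0],[1,0,0,10,0],[1,0,0,10,0],[1,0,0,10,0]]}}

```text
time: 9.58
position: [0.4426, -0.1208, 0.0303]
tool_rot: [-0.027, 0.706, 0.026, 0.707]
ft_force: [-0.2, 0.9, -2.1]
grip_width: 0.0199
```

```bash
python3 -c "
from h import *
plan((*W(129+70+80,28),.030),4.3)
s=robot.camera('side')
for q,n,x,y in((s,'s8',260,170),): cv2.imwrite('pics/'+n+'.png',cv2.resize(q['image'][y:y+100,x:x+130,::-1],None,fx=6,fy=6,interpolation=cv2.INTER_CUBIC))
for r in robot.regions_of(s,'nut'): ys,xs=np.nonzero(r['pixels']); print(r['p'],r['bbox'],onz(s,xs.mean(),ys.mean(),.012))"
```

```text
t 9.58 pos [ 0.4426 -0.1208  0.0303] yaw 4.29 tilt [ 0.0006 -0.0004] F [-0.2  0.9 -2.1] w 0.0199 | shift [  0.3   0.2 -15.1] turn -0.01 rows 0.36286193971917846
0.78 [311.8, 232.6, 324.5, 247.7] [ 0.55692819 -0.08702756  0.012     ]
```

View pics/s8.png

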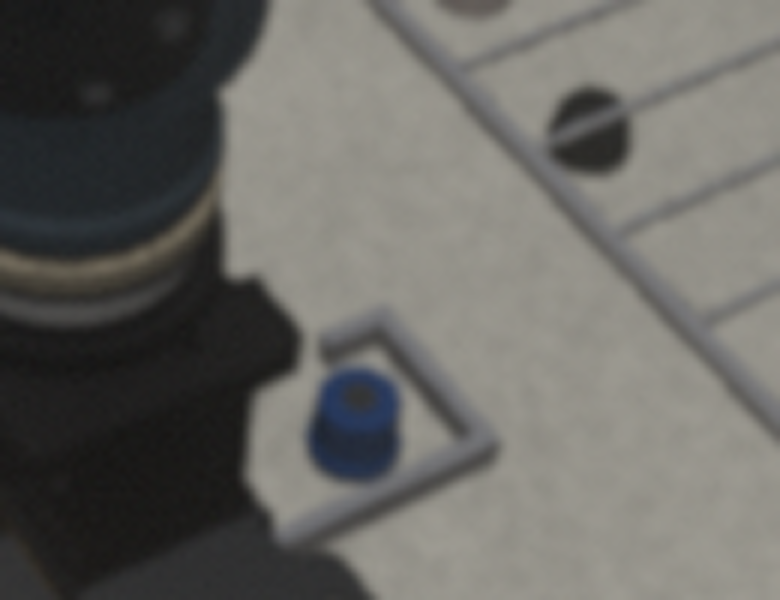

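Request:
{"method": "move_arm", "body": {"commands": [[1,-15,0,0,0],[1,-35,0,0,0],[1,-60,0,0,0],[1,-90,0,0,0],[1,-90,30,-3,0],[1,-90,65,-6,0],[1,-90,105,-9,0],[1,-90,145,-12,0]]}}

```text
time: 10.35
position: [0.4185, 0.0238, 0.1206]
tool_rot: [-0.025, 0.707, 0.025, 0.707]
ft_force: [0.0, 0.4, -2.9]
grip_width: 0.0202
```

```bash
python3 -c "
from h import *
plan((.4,.321,.12),9.5)"
```

```text
t 10.35 pos [0.4185 0.0238 0.1206] yaw 4.11 tilt [0.0003 0.    ] F [ 0.   0.4 -2.9] w 0.0202 | shift [  0.6 297.7   2.8] turn -5.39 rows 7.139953314247061
```

Request:
{"method": "move_arm", "body": {"commands": [[1,0,40,0,0],[1,0,80,1,-1],[1,0,120,1,-2],[1,0,160,2,-3],[1,0,200,2,-4],[1,0,240,3,-5],[1,0,275,3,-5.4],[1,0,297,3,-5.4]]}}

```text
time: 11.02
position: [0.3993, 0.3226, 0.1203]
tool_rot: [-0.06, 0.704, 0.061, 0.705]
ft_force: [0.6, -0.8, -2.3]
grip_width: 0.0197
```

Request:
{"method": "move_arm", "body": {"commands": [[1,0,0,0,0],[1,30,0,0,0],[1,60,0,0,0],[1,80,0,0,0],[1,86,0,0,0],[1,86,0,0,0],[1,86,0,0,0]]}}

```text
time: 11.6
position: [0.4003, 0.3188, 0.0345]
tool_rot: [-0.059, 0.705, 0.059, 0.704]
ft_force: [1.3, 0.2, -2.4]
grip_width: 0.0199
```

```bash
python3 -c "
from h import *
plan((.4,.321,.0282),9.5)"
```

```text
t 11.6 pos [0.4003 0.3188 0.0345] yaw 9.62 tilt [-0.0004 -0.0003] F [ 1.3  0.2 -2.4] w 0.0199 | shift [6.3 2.2 0.1] turn 0.12 rows 0.15103248404135924
```

Request:
{"method": "move_arm", "body": {"commands": [[1,3,0,0,0],[1,5.5,0,0,0],[1,6,0,0,0],[1,6.3,0,0,0],[1,6.3,0,0,0],[1,6.3,0,0,0]]}}

```text
time: 12.1
position: [0.4003, 0.3193, 0.0283]
tool_rot: [-0.059, 0.704, 0.06, 0.705]
ft_force: [-0.8, 0.4, -3.4]
grip_width: 0.0194
```

```bash
python3 -c "
from h import *
plan((.4,.321,.0282),9.5)"
```

```text
t 12.1 pos [0.4003 0.3193 0.0283] yaw 9.66 tilt [0.0005 0.0002] F [-0.8  0.4 -3.4] w 0.0194 | shift [0.1 1.7 0. ] turn 0.16 rows 0.040297345982700884
```

Request:
{"method": "move_arm", "body": {"commands": [[1,0.6,0,0,0],[1,0.6,0,0,0],[-1,0.6,0,0,0],[-1,0.6,0,0,0],[-1,0.6,0,0,0],[-1,0.6,0,0,0],[-1,0.6,0,0,0],[-1,0.6,0,0,0]]}}

```text
time: 12.77
position: [0.4002, 0.3192, 0.0273]
tool_rot: [-0.06, 0.705, 0.059, 0.705]
ft_force: [-0.9, -0.5, -0.3]
grip_width: 0.0518
```

Request:
{"method": "move_arm", "body": {"commands": [[-1,0,0,0,0],[-1,-20,0,0,0],[-1,-50,0,0,0],[-1,-90,0,0,0],[-1,-120,0,0,0],[-1,-120,-20,0,0],[-1,-120,-60,0,0],[-1,-120,-100,0,0]]}}

```text
time: 13.43
position: [0.4173, 0.2206, 0.1484]
tool_rot: [-0.061, 0.703, 0.061, 0.706]
ft_force: [0.7, -0.6, -0.3]
grip_width: 0.0863
```

```bash
python3 - <<'E'
from h import *
p=robot.camera('top');s=robot.camera('side');save(p,'t9');save(s,'s9')
for q in(p,s):
  for r in robot.regions_of(q,'nut'):
    ys,xs=np.nonzero(r['pixels']); print(q['shot'],r['p'],r['bbox'],xs.mean(),ys.mean(),onz(q,xs.mean(),ys.mean(),.012).round(4))
  im=cv2.cvtColor(q['image'],cv2.COLOR_RGB2HSV); m=cv2.inRange(im,(100,110,20),(130,255,255)); k,l,st,c=cv2.connectedComponentsWithStats(m)
  for j in range(1,k):
    if 20<st[j,4]<600: print('blue',st[j],c[j].round(1),onz(q,*c[j],.012).round(4))
plan((.56,-.085,.12),0)
E
```

```text
blue [ 69 124  13  12  89] [ 75.4 129.2] [0.6999 0.534  0.012 ]
blue [  7 134  15  12  98] [ 14.3 139.4] [0.6781 0.6881 0.012 ]
blue [319 175  10  10  60] [323.8 179.5] [ 0.5571 -0.0833  0.012 ]
blue [ 12 179  15  11  86] [ 18.9 183.7] [0.5655 0.6723 0.012 ]
25 0.59 [313.5, 232.0, 325.9, 248.9] 318.9831223628692 240.81012658227849 [ 0.5565 -0.0871  0.012 ]
blue [249  48   8  10  62] [252.4  53. ] [0.7148 0.5775 0.012 ]
blue [314 233  12   9  44] [319.  237.8] [ 0.5599 -0.0809  0.012 ]
t 13.63 pos [0.4172 0.2197 0.1475] yaw 9.46 tilt [-0.0002  0.0003] F [0.7 0.1 0.3] w 0.0866 | shift [  27.4 -324.1   90.8] turn 9.46 rows 7.771921336964905
```

View pics/t9.png

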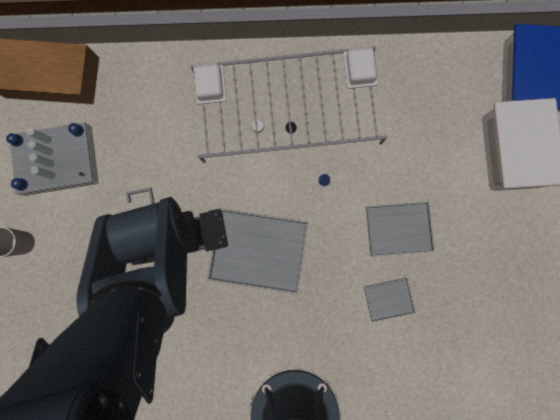

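View pics/s9.png

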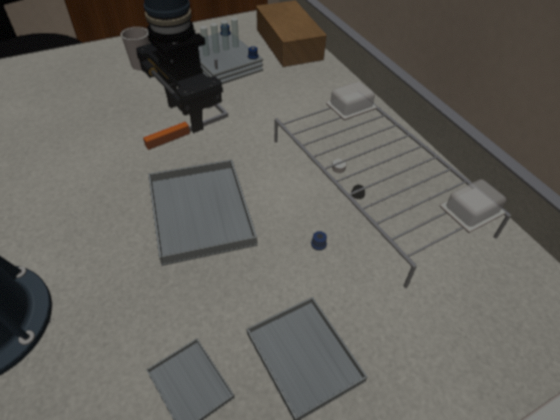

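Request:
{"method": "move_arm", "body": {"commands": [[-1,10,-40,11,2],[-1,20,-80,22,5],[-1,27,-120,33,5],[-1,27,-160,45,5],[-1,27,-200,56,5],[-1,27,-240,67,5],[-1,27,-280,78,5],[-1,27,-315,88,5]]}}

```text
time: 14.3
position: [0.5578, -0.0758, 0.1201]
tool_rot: [-0.029, 0.706, 0.029, 0.707]
ft_force: [1.1, 0.9, -0.5]
grip_width: 0.0869
```

Request:
{"method": "move_arm", "body": {"commands": [[-1,0,-9,3,0],[-1,0,-9,3,0],[-1,0,-9,3,0]]}}

```text
time: 14.55
position: [0.5596, -0.0824, 0.1199]
tool_rot: [-0.028, 0.707, 0.029, 0.706]
ft_force: [-0.1, 0.2, 0.2]
grip_width: 0.087
```

```bash
python3 - <<'E'
from h import *
plan((.557,-.085,.033),4.4)
p=robot.camera('side');save(p,'s10')
E
```

```text
t 14.55 pos [ 0.5596 -0.0824  0.1199] yaw 4.67 tilt [-0.0019  0.0013] F [-0.1  0.2  0.2] w 0.087 | shift [86.9 -2.6 -2.7] turn 0.27 rows 2.083093096695843
```

View pics/s10.png

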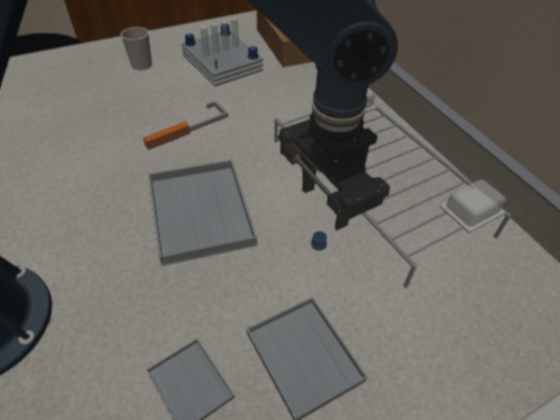

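Request:
{"method": "move_arm", "body": {"commands": [[-1,30,-2.5,-2.5,0],[-1,60,-2.5,-2.5,0],[-1,80,-2.5,-2.5,0],[-1,87,-2.5,-2.5,0],[-1,87,-2.5,-2.5,0],[-1,87,-2.5,-2.5,0]]}}

```text
time: 15.1
position: [0.5576, -0.085, 0.0337]
tool_rot: [-0.029, 0.707, 0.03, 0.706]
ft_force: [0.2, 0.2, 0.5]
grip_width: 0.0873
```

```bash
python3 - <<'E'
from h import *
plan((.557,-.085,.033),4.4)
s=robot.camera('side')
cv2.imwrite('pics/s11.png',cv2.resize(s['image'][170:270,255:385,::-1],None,fx=6,fy=6,interpolation=cv2.INTER_CUBIC))
E
```

```text
t 15.1 pos [ 0.5576 -0.085   0.0337] yaw 4.77 tilt [-0.0007  0.0004] F [0.2 0.2 0.5] w 0.0873 | shift [ 0.7  0.1 -0.6] turn 0.37 rows 0.016549382626250636
```

View pics/s11.png

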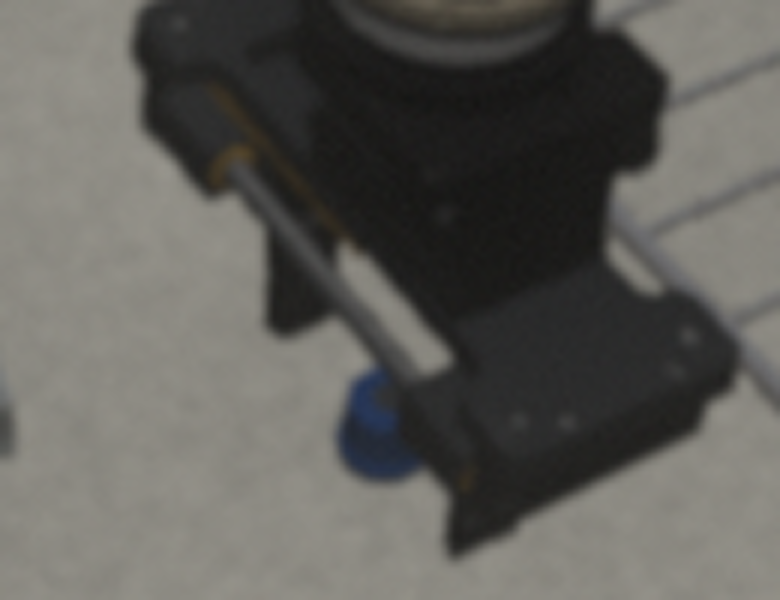

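Request:
{"method": "move_arm", "body": {"commands": [[1,1,0,0,0],[1,1,0,0,0],[1,1,0,0,0],[1,1,0,0,0],[1,1,0,0,0],[1,1,0,0,0],[1,1,0,0,0],[1,1,0,0,0]], "newtons": 20}}

```text
time: 15.82
position: [0.5579, -0.0866, 0.0324]
tool_rot: [-0.029, 0.707, 0.029, 0.707]
ft_force: [-0.4, 0.4, -0.2]
grip_width: 0.0417
```

Request:
{"method": "move_arm", "body": {"commands": [[1,0,0,0,0],[1,0,0,0,0],[1,0,0,0,0],[1,0,0,0,0],[1,0,0,0,0],[1,0,0,0,0]]}}

```text
time: 16.32
position: [0.5579, -0.0865, 0.0323]
tool_rot: [-0.029, 0.707, 0.029, 0.706]
ft_force: [-1.1, 0.2, -0.7]
grip_width: 0.0249
```

```bash
python3 - <<'E'
from h import *
plan((.4325,-.262,.12),2.5)
E
```

```text
t 16.32 pos [ 0.5579 -0.0865  0.0323] yaw 4.65 tilt [-0.0001  0.0001] F [-1.1  0.2 -0.7] w 0.0249 | shift [ -87.7 -164.7 -139.2] turn 2.15 rows 3.9503715078213033
```

Request:
{"method": "move_arm", "body": {"commands": [[1,-25,0,0,0],[1,-60,0,0,0],[1,-87,0,0,0],[1,-87,0,0,0]]}}

```text
time: 16.65
position: [0.5612, -0.0876, 0.1244]
tool_rot: [-0.03, 0.703, 0.027, 0.71]
ft_force: [0.4, -0.3, -0.0]
grip_width: 0.0248
```

```bash
python3 - <<'E'
from h import *
plan((.4325,-.262,.12),2.5)
s=robot.camera('side')
cv2.imwrite('pics/s12.png',cv2.resize(s['image'][130:280,240:400,::-1],None,fx=4,fy=4,interpolation=cv2.INTER_CUBIC))
E
```

```text
t 16.65 pos [ 0.5612 -0.0876  0.1244] yaw 4.67 tilt [ 0.0097 -0.0036] F [ 0.4 -0.3 -0. ] w 0.0248 | shift [   3.7 -163.3 -142.5] turn 2.17 rows 3.916433393871142
```

View pics/s12.png

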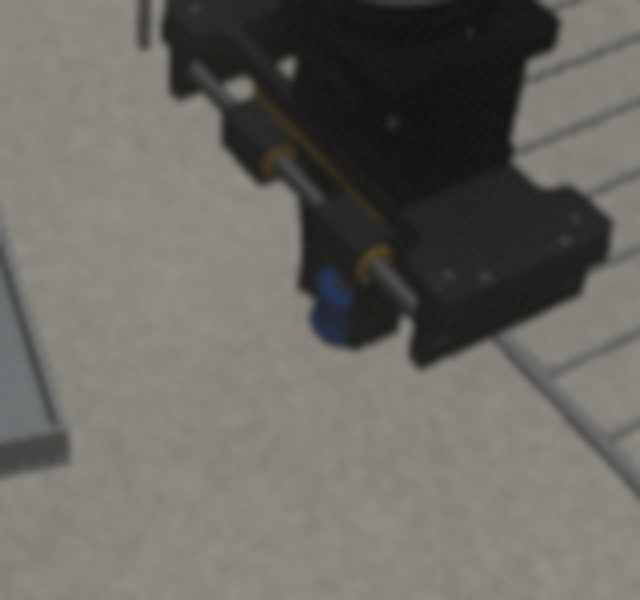

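The nut is held upright between the fingers (crop (335,305)). On to the tray.

Request:
{"method": "move_arm", "body": {"commands": [[1,0,-25,-20,0],[1,0,-50,-45,1],[1,0,-75,-68,2],[1,0,-100,-90,2],[1,0,-125,-112,2],[1,0,-150,-132,2],[1,0,-162,-142,2],[1,0,-162,-142,2]]}}

```text
time: 17.37
position: [0.4275, -0.2618, 0.1182]
tool_rot: [-0.014, 0.708, 0.015, 0.706]
ft_force: [0.5, -0.1, -0.0]
grip_width: 0.025
```

```bash
python3 - <<'E'
from h import *
plan((.4325,-.262,.036),2.5)
s=robot.camera('side');save(s,'s13')
E
```

```text
t 17.37 pos [ 0.4275 -0.2618  0.1182] yaw 2.4 tilt [-0.0017  0.0008] F [ 0.5 -0.1 -0. ] w 0.025 | shift [82.2 -0.5  5.2] turn -0.1 rows 1.9720140513436297
```

View pics/s13.png

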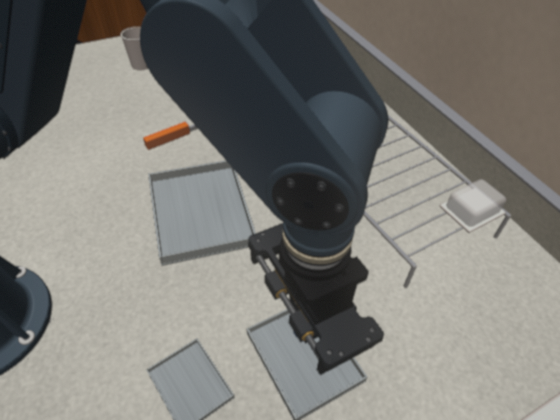

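Request:
{"method": "move_arm", "body": {"commands": [[1,30,0,5,0],[1,60,0,5,0],[1,75,0,5,0],[1,80,0,5,0],[1,82,0,5,0],[1,82,0,5,0],[1,82,0,5,0]]}}

```text
time: 18.0
position: [0.4352, -0.2591, 0.038]
tool_rot: [-0.017, 0.707, 0.016, 0.707]
ft_force: [-0.4, 1.0, 0.2]
grip_width: 0.0252
```

```bash
python3 - <<'E'
from h import *
plan((.4325,-.262,.0355),2.5)
s=robot.camera('side')
cv2.imwrite('pics/s14.png',cv2.resize(s['image'][270:420,230:390,::-1],None,fx=4,fy=4,interpolation=cv2.INTER_CUBIC))
E
```

```text
t 18.0 pos [ 0.4352 -0.2591  0.038 ] yaw 2.7 tilt [ 0.0009 -0.0008] F [-0.4  1.   0.2] w 0.0252 | shift [ 2.5 -2.7 -2.8] turn 0.2 rows 0.0671651923186113
```

View pics/s14.png

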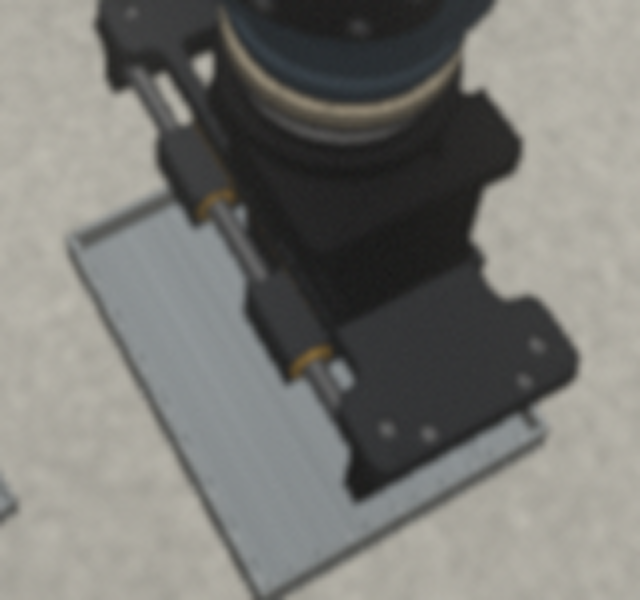

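Request:
{"method": "move_arm", "body": {"commands": [[1,1,0,0,0],[1,2,0,0,0],[1,2.3,0,0,0],[1,2.3,0,0,0],[1,2.3,0,0,0]]}}

```text
time: 18.47
position: [0.4346, -0.2594, 0.0353]
tool_rot: [-0.016, 0.707, 0.016, 0.707]
ft_force: [0.1, 0.9, -0.0]
grip_width: 0.0246
```

Request:
{"method": "move_arm", "body": {"commands": [[-0.2,0,0,0,0],[-0.2,0,0,0,0],[-0.2,0,0,0,0],[-0.2,0,0,0,0],[-0.2,0,0,0,0],[-0.2,0,0,0,0],[-0.2,0,0,0,0]]}}

```text
time: 19.05
position: [0.4345, -0.2593, 0.0351]
tool_rot: [-0.016, 0.707, 0.016, 0.707]
ft_force: [-1.1, -0.4, -0.1]
grip_width: 0.0512
```

Request:
{"method": "move_arm", "body": {"commands": [[-0.2,-15,0,0,0],[-0.2,-35,0,0,0],[-0.2,-65,0,0,0],[-0.2,-105,0,0,0],[-0.2,-140,0,0,0],[-0.2,-150,40,0,0],[-0.2,-150,80,0,0],[-0.2,-150,120,0,0]]}}

```text
time: 19.72
position: [0.4293, -0.139, 0.1864]
tool_rot: [-0.016, 0.706, 0.015, 0.708]
ft_force: [0.4, 1.3, 0.5]
grip_width: 0.0522
```

Request:
{"method": "move_arm", "body": {"commands": [[-0.2,0,40,0,0],[-0.2,0,80,0,0],[-0.2,0,120,0,0],[-0.2,0,130,0,0],[-0.2,0,130,0,0],[-0.2,0,130,0,0]]}}

```text
time: 20.22
position: [0.4233, -0.0095, 0.1852]
tool_rot: [-0.017, 0.707, 0.017, 0.707]
ft_force: [1.0, -0.6, 0.6]
grip_width: 0.0522
```

```bash
python3 - <<'E'
from h import *
p=robot.camera('top');s=robot.camera('side');save(p,'t15');save(s,'s15')
for q in(p,s):
  for r in robot.regions_of(q,'nut'):
    ys,xs=np.nonzero(r['pixels']); print(r['p'],r['bbox'],onz(q,xs.mean(),ys.mean(),.015).round(4))
plan((.43,0,.2),2.5)
E
```

```text
0.46 [390.4, 223.9, 401.8, 235.0] [ 0.4335 -0.2524  0.015 ]
0.86 [295.6, 338.5, 313.5, 357.7] [ 0.4332 -0.2603  0.015 ]
t 20.42 pos [ 0.4236 -0.0111  0.1851] yaw 2.52 tilt [ 0.0007 -0.0004] F [ 0.1  0.7 -0.3] w 0.052 | shift [-14.9  10.8   6.9] turn 0.02 rows 0.3570269806158544
```

View pics/t15.png

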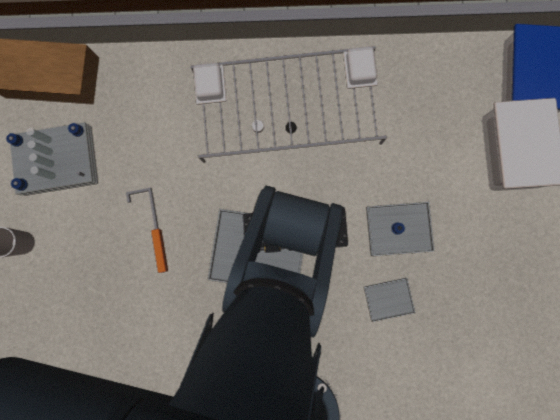

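View pics/s15.png

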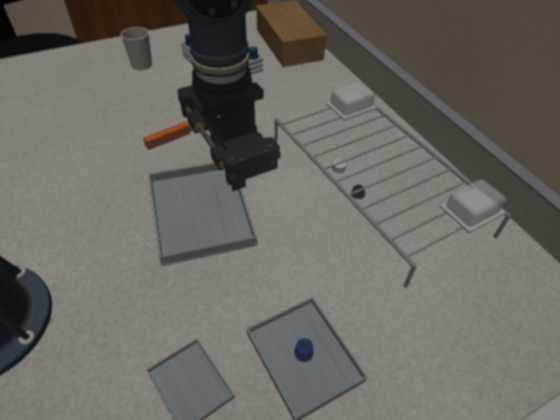

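The nut stands upright in the middle tray (top (398,229), side (304,349)). The hook lies flat on open bench (top (150,230)), and the arm is clear.

```bash
python3 -c "
from h import *
robot.hand_in()"
```

```text
the job is handed in; nothing more can be done
```

The job is done and handed in at about 20 s of the 70 s allowed; the hand-in gives no verdict.

- **Nut out from under the rack:** I held the hook by its handle, passed it over the nut under the rack and lowered it behind the nut. I then pulled the nut out until it stood about 75 mm in front of the rack. The gripper did not touch the nut while it was underneath.
- **Hook:** It went back flat on the open bench at its starting place, about 0.5 m from the tray the nut was put in.
- **Nut into the tray:** I gripped the nut and set it in the tray that measured about 123 by 160 mm. That was the only one of the three close to 120 by 150 mm.

**Last checks:**
- Both cameras show the nut upright near the middle of that tray and the hook flat on the bench.
- The rack and the parts beside the nut look undisturbed, and the arm was clear of everything.
- Wrist force readings stayed below 4 N.
- The two cameras disagree by about 8 mm in y on the nut's position. Both put it well inside the tray.

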